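# Clear the light box and hold its shutter half open

## Robot

A 6-joint arm with a two-finger parallel gripper is mounted at the origin on a cart in front of the work surface, level with it; the furniture and walls round the work are solid. World frame = base frame: x ahead of the robot, y to its left, z up, the work surface at z = 0. Lengths are in m, angles in rad, forces in N, time in s.
With the tool pointing down it reaches from about 0.375 to 0.975 m from the base axis. Payload 3.8 kg.
Tool frame: the origin (TCP) lies where the fingers leave the gripper's body, on its centre line; the fingertips stand 73 mm ahead of it and the grasp point (between the pads) lies 54 mm ahead of it; z points along the fingers, y is the line along which they close (so a half turn about z gives the same grasp; the last joint's range is limited). The gripper opens to 85 mm and grips with 20 to 120 N. Pads are 22 mm wide; open, the fingers measure 114 mm over their backs; the gripper's body (76 mm by 85 mm) begins 54 mm behind the grasp point. The pads swing forward as they close: fully open they stand 13 mm farther back than shut.
Start: joints at [1.138, 0.264, 1.604, -0, 1.274, -0.037], TCP at [0.26, 0.623, 0.304] pointing down, gripper open.
Joint ranges: [-2.63, 2.63], [-0.94, 2.18], [0.31, 2.57], [-1.31, 4.45], [0, 2.66], [-2.55, 2.55]. Speed limits (rad/s): [2.57, 2.57, 3.14, 3.14, 3.14, 3.14].

## Interface

Orientations are given as a rotation vector (axis times angle).
In Python, from workcell import read_state, viewer, bot gives the robot as it stands.
- The arm moves only by the tool jog_arm, never from a script. Its argument "increments" is a list that holds one entry, the list of rows, each a list of 7 numbers: the shift along the tool's x, y, z in units of 30 mm (1.0 is 30 mm), then the turn, a rotation vector about the tool's x, y, z in units of 6 degrees (1.0 is 6 degrees), then the opening, from -1 (shut) to 1 (fully open). A call has exactly 5 rows; each row shifts and turns the commanded pose from where the row before left it, along the tool's axes as they then stand; what a row does not reach is not made up. A row lasts 1/12 s, in which the tool goes at most 41.7 mm and 7.16 degrees, less where a joint would pass 70% of its speed; a pose out of reach is approached as far as the arm can. A call is refused whole if a number of a shift passes 1 or a number of a turn 1, either way. A call with a gripper value outside its range is refused whole. The fingers move at their own pace and stop on an object; "force" is the grip in N (left out, the last holds). Time passes only in rows, so rows that do not move let the fingers close, or fill a call up. It gives the time, the measured TCP pose, the force, the opening and the grip force at its end, in the units of the state.
- read_state(): the state, without advancing time (a new reading comes with each control period).
- viewer.read_camera(name): name is "side" or "top"; returns (picture, depth): 480x640x3 uint8, blue, green, red; 480x640 float32, m along the optical axis (not along the pixel's ray), 0 where there is no reading.
- viewer.camera_params(name): a dict with "fx", "fy", "cx", "cy" (pixels), "R" (3x3) and "t" (3): a world point X has camera coordinates R X + t. Camera axes: x right, y down, z forward; pixel columns grow to the right and rows downward; lengths in m; the calibration is good to about 2 mm. A picture is of the moment at which its call begins. camera_params takes no time and is no camera call.
- bot.finish_job(): hands the job in; it is judged then, once.
The state is a dict: "time": time; "q": joint angles; "joint_vel": joint speeds; "joint_torque": joint torques, N m; "tool_pos": TCP position; "tcp_rot": TCP orientation; "wrist_force": force on the tool from outside, world axes, zero at the start; "torque": the same for the moment, N m; "width": opening from 0.0 (shut) to 1.0 (fully open); "grip_force": force on a finger pad.
Only numpy, scipy, OpenCV 4.12 (cv2) and the standard library are available. Lean on these libraries where they do the work, as an engineer would, in place of code of your own. Each camera call takes 0.05 s, during which the arm holds its last target. There are 200 camera calls.

## Task

Pick up the scraper block and, with it, sweep the four loose orange offcuts along the light box's deck into the catch trough at its end, without touching them with the fingers and with the shutter still shut. Then stand the block upright on the bench clear of the box, slide the sprung shutter half open with the fingers at its yellow handle (its front edge level with the red marks on the rails) and finish while holding it still there: the spring shuts it if you let go, and it must never be pulled fully open. Leave the tape measure and the stamp where they are.

Things in the scene. Friction and masses are not known exactly. Their poses are not given: they have to be found in the camera images.
- light_box: Fixed grey light box, 118 (x) x 300 (y) x 55 mm. Origin: centre of its underside, on the bench. Its lane runs along its y between dark rails (inner faces x = +-42, tops 55 mm up). From +y: spring housing y 150..125, 55 high; shut shutter 125..30; bare steel deck 30..-90, 45 mm above the bench, holding the offcuts; trough -90..-145; end wall to -150 mm. Red half marks on the rails at y = -10.
- trough (a point): Centre of the open catch trough's floor, 8 mm above the bench, at x = 0, y = -117.5 mm of the light box; axes as the light box. Inside 84 (x) x 55 (y) mm, walls 45 mm above the bench; the deck's edge is its +y side.
- shutter_travel (a joint): Travel of the black shutter plate (top 50 mm above the bench, yellow line along its front edge) toward the trough, along the box's -y: 0 = shut, 0.04 m = half open, front edge at the red marks, 0.08 m = fully open at its stop. A spring pulls it shut: about 2.4 N at 0, 7 N at half, 12 N fully open, plus 0.4 N friction.
- shutter: Black sliding plate, 84 (x, between rails) x 95 (y) x 4 mm, with a yellow upright bar handle in its middle, 40 (x) x 16 (y, the way it slides) x 32 mm tall. Origin: centre of the handle's foot, 50 mm above the bench; axes as the light box. Shut, it is at x = 0, y = +77.5 mm of the box. Behind the box stands a blue riser frame: nearest post 28 mm thick, 0.3 m tall, at world x = 0.645, y = 0.06 m.
- scraper: Loose scraper block standing upright on the bench: pale wood with a black rubber foot, 74 (x) x 26 (y) x 62 mm tall, about 0.13 kg. Origin: centre of its underside. Grip it across its y; it fits between the rails with 5 mm to spare each side when its x lies along the box's x.
- chip_0: Orange plastic disc, 18 mm across x 7 mm, loose on the deck. Origin: centre of its underside.
- chip_1: Orange plastic offcut, 18 x 14 x 7 mm, loose on the deck. Origin: centre of its underside.
- chip_2: Orange plastic offcut, 18 x 14 x 7 mm, loose on the deck. Origin: centre of its underside.
- chip_3: Orange plastic disc, 18 mm across x 7 mm, loose on the deck. Origin: centre of its underside.
- tape_measure: Yellow tape measure, 35 x 75 x 62 mm, bystander. Origin: centre of its underside.
- stamp: Rubber stamp with turned wooden handle, 26 x 50 x 68 mm, bystander. Origin: centre of its underside.
Not all that is in view belongs to the job. Several things have the shape of the scraper; the one meant has the colours described above.

How it is judged:
On the way, in this order (a step that is already met when the one before it is completed fails the run):
1. all four offcuts lie in the catch trough, with the shutter still shut (height (world z) of each of chip_0, chip_1, chip_2, chip_3 below 0.034 m and y of chip_0 in the frame of trough between -0.031 and 0.032 m and x of chip_0 in the frame of trough between -0.046 and 0.046 m and y of chip_1 in the frame of trough between -0.031 and 0.032 m and x of chip_1 in the frame of trough between -0.046 and 0.046 m and y of chip_2 in the frame of trough between -0.031 and 0.032 m and x of chip_2 in the frame of trough between -0.046 and 0.046 m and y of chip_3 in the frame of trough between -0.031 and 0.032 m and x of chip_3 in the frame of trough between -0.046 and 0.046 m and value of joint shutter_travel below 0.01 m), for 0.2 s.
2. the scraper block stands upright on the bench, released, clear of the box (height (world z) of scraper below 0.006 m and angle between scraper's own z axis and vertical below 0.15 rad and contact force between the fingers and scraper below 0.1 N and contact force between scraper and light_box below 0.1 N), for 0.2 s.
At the end, for the whole second after the job is handed in: The fingers hold the shutter still (over 2 N on it) at 40 mm +-8 mm of travel; all four offcuts lie inside the catch trough, under 34 mm above the bench; the scraper block stands upright (within 0.15 rad) on the bench, touching neither fingers nor box (all of step 2 and value of joint shutter_travel between 0.032 and 0.048 m and velocity of joint shutter_travel between -0.01 and 0.01 m/s and contact force between the fingers and shutter above 2 N and height (world z) of each of chip_0, chip_1, chip_2, chip_3 below 0.034 m and y of chip_0 in the frame of trough between -0.031 and 0.032 m and x of chip_0 in the frame of trough between -0.046 and 0.046 m and y of chip_1 in the frame of trough between -0.031 and 0.032 m and x of chip_1 in the frame of trough between -0.046 and 0.046 m and y of chip_2 in the frame of trough between -0.031 and 0.032 m and x of chip_2 in the frame of trough between -0.046 and 0.046 m and y of chip_3 in the frame of trough between -0.031 and 0.032 m and x of chip_3 in the frame of trough between -0.046 and 0.046 m); the arm keeps its last pose, push and grip.
It fails at once if the fingers touch an offcut (contact force between the fingers and chip_0 above 0.3 N or contact force between the fingers and chip_1 above 0.3 N or contact force between the fingers and chip_2 above 0.3 N or contact force between the fingers and chip_3 above 0.3 N).
It fails at once if the shutter is pulled fully open, past 76 mm (value of joint shutter_travel above 0.076 m).
It fails at once if the tape measure or the stamp is moved more than 20 mm (distance of any of tape_measure, stamp from where it was at the start of the episode above 0.02 m).
It also fails if it takes over 61 s, if anything falls off the work surface, if the arm or the gripper's body presses on something with over 40 N, if the wrist force passes 120 N, or if a joint passes its speed limit or range.

## Working session

There is one attempt and no reset: what is moved stays moved. The work goes in short steps, Python scripts to look and compute and a tool call to move; the robot and the scene stay as the last step left them, time stands still between calls to the robot, and variables do not carry over. Pictures are saved under pics/ and viewed, at most 10 in all, crops included, and the job is handed in when it is done.

Besides the shell and the picture viewer there is one more tool, called after "Emit:" by a JSON object that holds its "method" and its "body". jog_arm: Moves the arm, as the interface text tells. Its arguments: {"type":"object","properties":{"increments":{"type":"array","items":{"type":"array","items":{"type":"array","items":{"type":"number"}}}},"force":{"type":"number"}},"required":["increments"]}

```bash
ls; mkdir -p pics
cat > h.py <<'E'
import numpy as np,cv2
from workcell import read_state,viewer,bot
from scipy.spatial.transform import Rotation as Ro
def cloud(n):
    im,d=viewer.read_camera(n);p=viewer.camera_params(n)
    v,u=np.mgrid[:480,:640]
    c=np.stack([(u-p['cx'])/p['fx']*d,(v-p['cy'])/p['fy']*d,d],-1)
    X=(c-np.array(p['t']))@np.array(p['R'])
    X[d==0]=np.nan
    return im,X
E
python3 - <<'E'
from h import *
s=read_state();print({k:np.round(v,3) for k,v in s.items()})
for n in('side','top'):
    im,X=cloud(n);cv2.imwrite(f'pics/{n}0.png',im);np.save(n+'0.npy',X)
    p=viewer.camera_params(n);print(n,np.round(-np.array(p['R']).T@p['t'],3),p['fx'])
E
```

```text
pics
{'time': np.float64(0.0), 'q': array([ 1.138,  0.265,  1.605,  0.   ,  1.274, -0.037]), 'joint_vel': array([ 0.   , -0.001, -0.   ,  0.002, -0.001,  0.002]), 'joint_torque': array([-2.0000e-03, -5.1512e+01, -3.6730e+01, -0.0000e+00,  1.3000e-02,
       -0.0000e+00]), 'tool_pos': array([0.26 , 0.622, 0.303]), 'tcp_rot': array([-6.18e-01, -3.08e+00,  3.00e-03]), 'wrist_force': array([-0.438,  0.342, -0.158]), 'torque': array([0.062, 0.032, 0.014]), 'grip_force': np.float64(0.0), 'width': np.float64(0.999)}
side [0.706 0.354 0.747] 481.06802425946876
top [ 0.404 -0.137  1.071] 617.5412686032952
```

View pics/side0.png

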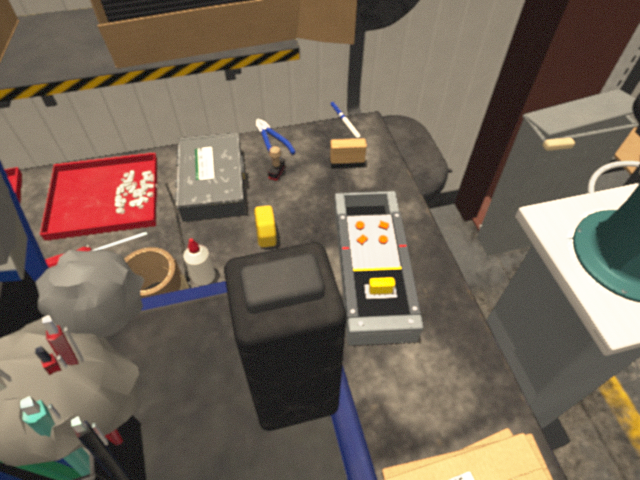

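View pics/top0.png

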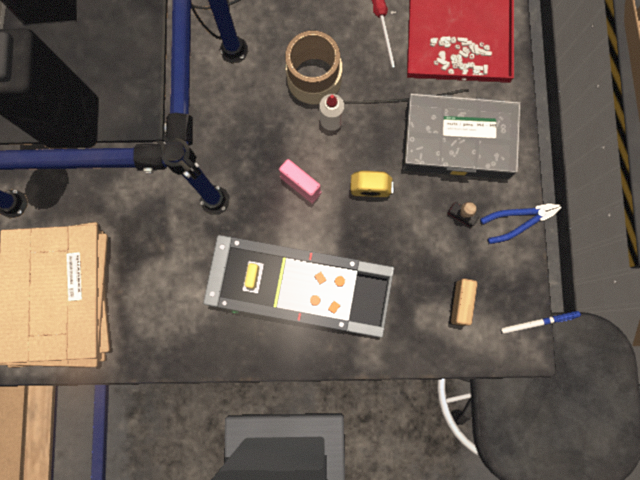

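Candidates for the scraper in the top view are the pale wood block (464,302) and the pink block (300,180). In the side view the wood block is at (348,150). The wood one matches; the box is at about (300,285), with its trough at the right end (372,300). I'll check it in a crop and measure.

Run:
```python
from h import *
S=np.load('side0.npy');T=np.load('top0.npy')
for n,u,v in [('scr',464,302),('pink',300,180),('tape',372,184),('stamp',468,209),('handle',251,275),('cornerTL',222,240),('TR',390,268),('BR',380,333),('BL',210,302),('post',178,155),('post2',215,200)]:
    print(n,np.round(T[v,u],3))
im=cv2.imread('pics/side0.png')[90:200,230:420]
cv2.imwrite('pics/crop.png',cv2.resize(im,None,fx=4,fy=4,interpolation=cv2.INTER_CUBIC))
def rect(m,X):
    P=X[m];P=P[~np.isnan(P).any(1)];r=cv2.minAreaRect((P[:,:2]*1000).astype(np.float32));print(len(P),np.round(r[0],1),np.round(r[1],1),round(r[2],1),'z',np.round(np.median(P[:,2]),4))
v,u=np.mgrid[:480,:640]
win=lambda a,b,c,d:(u>a)&(u<b)&(v>c)&(v<d)
rect(win(435,490,265,335)&(T[...,2]>.055)&(T[...,2]<.075),T)       # scraper top
rect(win(195,400,230,340)&(T[...,2]>.053)&(T[...,2]<.058),T)  # box
rect(win(235,270,255,300)&(T[...,2]>.074),T)  # handle
rect(win(320,380,110,180)&(S[...,2]>.055)&(S[...,2]<.07),S)
rect(win(320,430,185,345)&(S[...,2]>.053)&(S[...,2]<.058),S)
rect(win(365,400,270,300)&(S[...,2]>.074),S)
rect(win(345,400,165,200)&(T[...,2]>.055),T);rect(win(440,490,195,230)&(T[...,2]>.03),T)
top=cv2.cvtColor(cv2.imread('pics/top0.png'),cv2.COLOR_BGR2HSV)
m=cv2.inRange(top,(5,160,120),(18,255,255));m[:,:280]=0;m[:,360:]=0;m[:260]=0;m[320:]=0
n,l,st,c=cv2.connectedComponentsWithStats(m)
for i in range(1,n):
    if st[i,4]>20: print('chip',np.round(np.nanmedian(T[l==i],0),3),st[i,4])
```

```text
scr [ 0.453 -0.36   0.064]
pink [ 0.662 -0.096  0.062]
tape [ 0.653 -0.217  0.06 ]
stamp [ 0.606 -0.374  0.067]
handle [ 0.502 -0.016  0.083]
cornerTL [0.563 0.035 0.058]
TR [ 0.513 -0.244  0.045]
BR [ 0.406 -0.224  0.046]
BL [0.461 0.055 0.052]
post [0.638 0.053 0.297]
post2 [0.634 0.05  0.046]
738 [ 454.5 -364.4] [26.8 74. ] 78.9 z 0.062
3308 [492.5 -62.3] [239.2 118.1] 78.7 z 0.0551
242 [501.7 -15.8] [16.4 39.8] 78.1 z 0.0813
366 [ 453.  -362.3] [30.  73.6] 75.7 z 0.0622
3276 [491.1 -60. ] [239.9 118.3] 78.7 z 0.0557
243 [500.9 -13.6] [16.2 39.4] 79.4 z 0.0822
579 [ 660.4 -217.2] [54.1 34. ] 88.0 z 0.0601
192 [ 606.9 -376.3] [25.1 22.7] 72.8 z 0.0648
```

View pics/crop.png

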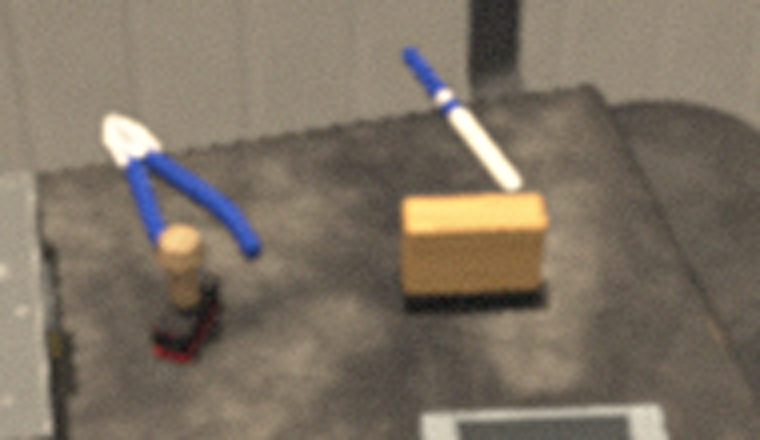

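The crop shows the pale wood block with its black rubber foot at (472,250), so the choice is right. Next I'll measure the chips in box coordinates and check for obstacles along the path.

```bash
cat >> h.py <<'E'
ey=np.array([np.cos(np.radians(78.7)),np.sin(np.radians(78.7))]);ex=np.array([ey[1],-ey[0]])
O=np.array([.4915,-.0605])-.030*ey
def box(p):
    d=np.asarray(p)[...,:2]-O
    return np.stack([d@ex,d@ey],-1)*1000
def chips(im,X):
    B=box(X);h=cv2.cvtColor(im,cv2.COLOR_BGR2HSV)
    m=((h[...,0]<19)&(h[...,1]>140)&(h[...,2]>100)&(abs(B[...,0])<45)&(B[...,1]>-150)&(B[...,1]<60)&(X[...,2]<.09)).astype(np.uint8)
    n,l,st,c=cv2.connectedComponentsWithStats(m)
    for i in range(1,n):
        if st[i,4]>10:
            b=B[l==i];print('chip px',np.round(c[i]),'box',np.round(np.median(b,0)),'min',np.round(b.min(0)),'max',np.round(b.max(0)),'z',np.round(np.median(X[l==i][:,2]),3),st[i,4])
def tcp():
    s=read_state();R=Ro.from_rotvec(s['tcp_rot']).as_matrix()
    print('t',round(float(s['time']),2),'pos',np.round(s['tool_pos'],4),'box',np.round(box(s['tool_pos']),1),'yang',round(float(np.degrees(np.arctan2(R[1,1],R[0,1]))),2),'z',np.round(R[:,2],3),'F',np.round(s['wrist_force'],1),'w',round(float(s['width']),3),'g',round(float(s['grip_force']),1))
E
python3 - <<'E'
from h import *
S=np.load('side0.npy');T=np.load('top0.npy');print(O)
for n,X in(('top',T),('side',S)): print(n);chips(cv2.imread(f'pics/{n}0.png'),X)
P=np.concatenate([S.reshape(-1,3),T.reshape(-1,3)]);P=P[~np.isnan(P).any(1)]
for a,b in((.5,.35),(.35,.2),(.2,.05),(.05,-.1),(-.1,-.25),(-.25,-.5)):
    q=P[(P[:,1]<a)&(P[:,1]>b)&(P[:,0]>.2)&(P[:,0]<.6)];print(a,b,q[:,2].max() if len(q) else None, q[np.argmax(q[:,2])] if len(q) else None)
for n,X in(('top',T),('side',S)):
    im=cv2.imread(f'pics/{n}0.png').astype(int);B=box(X);y=(im[...,2]>150)&(im[...,1]>130)&(im[...,0]<110)&(abs(B[...,0])<40)&(B[...,1]<55)&(B[...,1]>0);print('edge',np.median(B[y],0))
    r=(im[...,2]>120)&(im[...,1]<80)&(im[...,0]<80)&(abs(B[...,0])>40)&(abs(B[...,0])<60)&(abs(B[...,1])<60);print('red',np.median(B[r],0),r.sum())
E
```

```text
[ 0.48562162 -0.08991844]
top
chip px [340. 281.] box [ 20. -68.] min [ 13. -72.] max [ 27. -59.] z 0.052 34
chip px [333. 310.] box [-29. -64.] min [-31. -67.] max [-25. -57.] z 0.052 11
side
chip px [360. 225.] box [ 20. -62.] min [ 13. -73.] max [ 27. -56.] z 0.053 44
chip px [384. 225.] box [-24. -60.] min [-33. -70.] max [-16. -55.] z 0.053 46
chip px [362. 239.] box [ 20. -31.] min [ 11. -41.] max [ 28. -22.] z 0.053 46
chip px [383. 239.] box [-18. -29.] min [-26. -37.] max [-11. -22.] z 0.053 42
0.5 0.35 0.04108180115408618 [0.43609486 0.38754236 0.0410818 ]
0.35 0.2 0.04150905767682989 [0.48406342 0.28640833 0.04150906]
0.2 0.05 0.06029295091752716 [0.51322246 0.05406385 0.06029295]
0.05 -0.1 0.08674108711511729 [ 0.50289439 -0.01076906  0.08674109]
-0.1 -0.25 0.060814206643268566 [ 0.53195483 -0.10099659  0.06081421]
-0.25 -0.5 0.06959379724339779 [ 0.59907963 -0.37609531  0.0695938 ]
edge [nan nan]
red [nan nan] 0
edge [-1.94129538 34.04195678]
red [ 1.40639392 -8.82054803] 2
  return _methods._mean(a, axis=axis, dtype=dtype,
  ret = um.true_divide(
```

Emit:
{"method": "jog_arm", "body": {"increments": [[[-0.6,-1,0,0,0,-0.95,1],[-0.6,-1,0,0,0,-0.95,1],[-0.6,-1,0,0,0,0,1],[-0.6,-1,0,0,0,0,1],[-0.6,-1,0,0,0,0,1]]]}}

```text
time: 0.52
tool_pos: [0.309, 0.4537, 0.3032]
tcp_rot: [-0.307, -3.126, 0.002]
wrist_force: [0.2, 0.1, 0.4]
width: 1.004
grip_force: 0.0
```

Emit:
{"method": "jog_arm", "body": {"increments": [[[-0.6,-1,0,0,0,0,1],[-0.6,-1,0,0,0,0,1],[-0.6,-1,0,0,0,0,1],[-0.6,-1,0,0,0,0,1],[-0.6,-1,0,0,0,0,1]]]}}

```text
time: 0.93
tool_pos: [0.3679, 0.2889, 0.3035]
tcp_rot: [-0.308, -3.126, 0.001]
wrist_force: [0.5, -0.4, -0.2]
width: 1.0
grip_force: 0.0
```

Emit:
{"method": "jog_arm", "body": {"increments": [[[-0.6,-1,0,0,0,0,1],[-0.6,-1,0,0,0,0,1],[-0.6,-1,0,0,0,0,1],[-0.6,-1,0,0,0,0,1],[-0.6,-1,0,0,0,0,1]]]}}

```text
time: 1.35
tool_pos: [0.4268, 0.1243, 0.3036]
tcp_rot: [-0.308, -3.126, -0.0]
wrist_force: [0.5, 0.8, 0.9]
width: 1.004
grip_force: 0.0
```

```bash
python3 -c "
from h import *
tcp();print(read_state()['q'])"
```

```text
t 1.35 pos [0.4268 0.1243 0.3036] box [-99.6 198.6] yang 78.73 z [-0.  0. -1.] F [0.5 0.8 0.9] w 1.004 g 0.0
[ 2.27318784e-01 -1.84915637e-01  2.06995054e+00  6.19630495e-05
  1.25670934e+00 -1.14681386e+00]
```

Emit:
{"method": "jog_arm", "body": {"increments": [[[-0.27,-1,0.22,0,0,0,1],[-0.27,-1,0.22,0,0,0,1],[-0.27,-1,0.22,0,0,0,1],[-0.27,-1,0.22,0,0,0,1],[-0.27,-1,0.22,0,0,0,1]]]}}

```text
time: 1.77
tool_pos: [0.4368, -0.0305, 0.2703]
tcp_rot: [-0.309, -3.126, -0.0]
wrist_force: [0.7, -0.2, -0.1]
width: 1.003
grip_force: 0.0
```

Emit:
{"method": "jog_arm", "body": {"increments": [[[-0.27,-1,0.22,0,0,0,1],[-0.27,-1,0.22,0,0,0,1],[-0.27,-1,0.22,0,0,0,1],[-0.27,-1,0.22,0,0,0,1],[-0.27,-1,0.22,0,0,0,1]]]}}

```text
time: 2.18
tool_pos: [0.4472, -0.1855, 0.2373]
tcp_rot: [-0.309, -3.126, -0.0]
wrist_force: [0.1, 0.9, 0.2]
width: 1.004
grip_force: 0.0
```

Emit:
{"method": "jog_arm", "body": {"increments": [[[-0.27,-1,0.22,0,0,0,1],[-0.27,-1,0.22,0,0,0,1],[-0.27,-1,0.22,0,0,0,1],[-0.27,-1,0.22,0,0,0,1],[-0.27,-1,0.22,0,0,0,1]]]}}

```text
time: 2.6
tool_pos: [0.4576, -0.3404, 0.204]
tcp_rot: [-0.309, -3.126, -0.001]
wrist_force: [0.9, 0.0, -0.0]
width: 0.999
grip_force: 0.0
```

Emit:
{"method": "jog_arm", "body": {"increments": [[[0,-0.4,0,0,0,0,1],[0,-0.38,0,0,0,0,1],[0,0,0,0,0,0,1],[0,0,0,0,0,0,1],[0,0,0,0,0,0,1]]]}}

```text
time: 3.02
tool_pos: [0.4535, -0.3609, 0.2051]
tcp_rot: [-0.308, -3.126, -0.001]
wrist_force: [0.2, 0.3, -0.2]
width: 0.999
grip_force: 0.0
```

Run:
```python
from h import *
tcp();print(np.round(read_state()['q'],2))
for n in('side','top'):
    im,X=cloud(n);cv2.imwrite(f'pics/{n}1.png',im);B=box(X)
    m=(X[...,2]>.052)&(X[...,2]<.07)&(abs(B[...,0]-22)<60)&(abs(B[...,1]+274)<35)
    P=B[m];print(n,len(P),P.min(0),P.max(0)) if len(P) else 0
    r=cv2.minAreaRect(P.astype(np.float32));print(r)
```

```text
t 3.02 pos [ 0.4535 -0.3609  0.2051] box [  21.6 -272. ] yang 78.75 z [ 0.     0.001 -1.   ] F [ 0.2  0.3 -0.2] w 0.999 g 0.0
[-0.72  0.17  1.91  0.    1.06 -2.09]
side 413 [ -15.64917449 -286.86221018] [  58.38932497 -258.80094339]
((21.373764038085938, -272.8183288574219), (28.03740119934082, 74.01933288574219), 89.86661529541016)
top 148 [ -10.93185484 -280.07101603] [  60.24434736 -262.09802771]
((24.579830169677734, -271.1707763671875), (17.679487228393555, 71.43123626708984), 88.04481506347656)
```

View pics/side1.png

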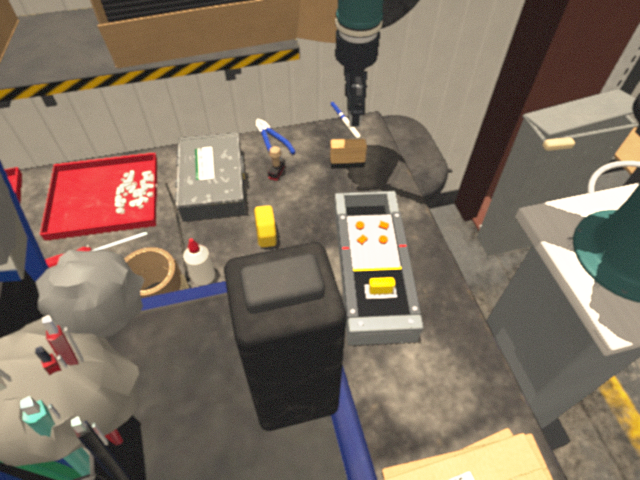

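Emit:
{"method": "jog_arm", "body": {"increments": [[[0,0,1,0,0,0,1],[0,0,1,0,0,0,1],[0,0,0.8,0,0,0,1],[0,0,0.5,0,0,0,1],[0,0,0.2,0,0,0,1]]], "force": 40}}

```text
time: 3.53
tool_pos: [0.4522, -0.3596, 0.0971]
tcp_rot: [-0.306, -3.122, -0.005]
wrist_force: [-0.3, 0.3, -0.8]
width: 1.0
grip_force: 0.0
```

Emit:
{"method": "jog_arm", "body": {"increments": [[[0,0,0,0,0,0,0.3],[0,0,0,0,0,0,0],[0,0,0,0,0,0,-0.6],[0,0,0,0,0,0,-1],[0,0,0,0,0,0,-1]]]}}

```text
time: 3.95
tool_pos: [0.4544, -0.3627, 0.1015]
tcp_rot: [0.308, 3.124, -0.003]
wrist_force: [0.6, 1.3, 4.6]
width: 0.301
grip_force: 16.8
```

Emit:
{"method": "jog_arm", "body": {"increments": [[[0,0,0,0,0,0,-1],[0,0,0,0,0,0,-1],[0,0,0,0,0,0,-1],[0,0,0,0,0,0,-1],[0,0,0,0,0,0,-1]]]}}

```text
time: 4.37
tool_pos: [0.4544, -0.3627, 0.1015]
tcp_rot: [0.309, 3.124, -0.002]
wrist_force: [-0.6, 0.7, 6.9]
width: 0.297
grip_force: 40.4
```

```bash
python3 -c "
from h import *
tcp()"
```

```text
t 4.37 pos [ 0.4544 -0.3627  0.1015] box [  22.8 -273.7] yang 78.72 z [ 0.002 -0.002 -1.   ] F [-0.6  0.7  6.9] w 0.297 g 40.4
```

Emit:
{"method": "jog_arm", "body": {"increments": [[[0,0,-0.5,0,0,0,-1],[0,0,-1,0,0,0,-1],[0,0,-0.8,0,0,0,-1],[0,0,-0.37,0,0,0,-1],[0,0.5,0,0,0,0,-1]]]}}

```text
time: 4.78
tool_pos: [0.4581, -0.3503, 0.1838]
tcp_rot: [0.311, 3.12, -0.008]
wrist_force: [1.3, -0.6, -1.2]
width: 0.297
grip_force: 39.6
```

Emit:
{"method": "jog_arm", "body": {"increments": [[[0.1,1,0,0,0,0,-1],[0.1,1,0,0,0,0,-1],[0.1,1,0,0,0,0,-1],[0.1,1,0,0,0,0,-1],[0.1,1,0,0,0,0,-1]]]}}

```text
time: 5.2
tool_pos: [0.4697, -0.1947, 0.1781]
tcp_rot: [-0.309, -3.123, -0.002]
wrist_force: [0.8, -0.3, -1.2]
width: 0.298
grip_force: 39.6
```

Emit:
{"method": "jog_arm", "body": {"increments": [[[0.1,1,0,0,0,0,-1],[0.1,1,0,0,0,0,-1],[0.06,1,0,0,0,0,-1],[0,0.5,0,0,0,0,-1],[0,0.25,0,0,0,0,-1]]]}}

```text
time: 5.62
tool_pos: [0.4841, -0.0824, 0.1782]
tcp_rot: [-0.304, -3.124, -0.002]
wrist_force: [-0.1, -0.5, -1.9]
width: 0.297
grip_force: 39.8
```

Emit:
{"method": "jog_arm", "body": {"increments": [[[0,0,0.3,0,0,0,-1],[0,0,0.2,0,0,0,-1],[0,0,0,0,0,0,-1],[0,0,0,0,0,0,-1],[0,0,0,0,0,0,-1]]]}}

```text
time: 6.03
tool_pos: [0.4851, -0.0863, 0.1645]
tcp_rot: [-0.311, -3.125, 0.0]
wrist_force: [0.2, -0.2, -0.8]
width: 0.3
grip_force: 39.8
```

Run:
```python
from h import *
tcp()
for n in('side','top'):
    im,X=cloud(n);cv2.imwrite(f'pics/{n}2.png',im);B=box(X)
    h=cv2.cvtColor(im,cv2.COLOR_BGR2HSV)
    m=(h[...,0]>8)&(h[...,0]<22)&(h[...,1]>70)&(h[...,2]>90)&(X[...,2]>.09)&(X[...,2]<.14)&(abs(B[...,0])<60)&(abs(B[...,1]-5)<25)
    P=B[m];print(n,len(P),P.min(0),P.max(0),np.nanpercentile(X[m][:,2],[2,95]));print(cv2.minAreaRect(P.astype(np.float32)))
    chips(im,X)
    r=(X[...,2]>.052)&(X[...,2]<.058)&(abs(B[...,1])<90)&(abs(B[...,0])<80)
    for s in(-1,1):
        P=B[r&(B[...,0]*s>25)&(B[...,1]<-30)];print('rail',s,np.percentile(P[:,0],[2,98]))
a=cv2.imread('pics/side2.png')[150:350,290:470];b=cv2.imread('pics/top2.png')[210:360,190:420]
cv2.imwrite('pics/c2.png',np.hstack([cv2.resize(a,(380,420)),cv2.resize(b,(420,420))]))
```

```text
t 6.03 pos [ 0.4851 -0.0863  0.1645] box [-1.2  3.4] yang 78.63 z [-0.001  0.    -1.   ] F [ 0.2 -0.2 -0.8] w 0.3 g 39.8
side 497 [-38.75119036  -9.00312628] [34.64689979 29.24712732] [0.09113828 0.12701128]
((-2.0000762939453125, 10.306071281433105), (37.625755310058594, 73.54983520507812), 89.02513885498047)
chip px [358. 224.] box [ 23. -67.] min [ 13. -74.] max [ 27. -59.] z 0.053 21
rail -1 [-59.04889549 -51.30978471]
rail 1 [41.45938348 58.41562711]
top 40 [-37.44048328  -9.90715699] [-30.97667459  12.73621464] [0.11424194 0.12760378]
((-35.83184051513672, 1.0651264190673828), (5.566171169281006, 22.724815368652344), 10.91341495513916)
chip px [341. 282.] box [ 19. -68.] min [ 13. -72.] max [ 27. -65.] z 0.052 22
chip px [333. 307.] box [-25. -63.] min [-32. -71.] max [-16. -57.] z 0.053 39
rail -1 [-57.33604397 -26.25052882]
rail 1 [26.27155501 59.73812788]
```

View pics/c2.png

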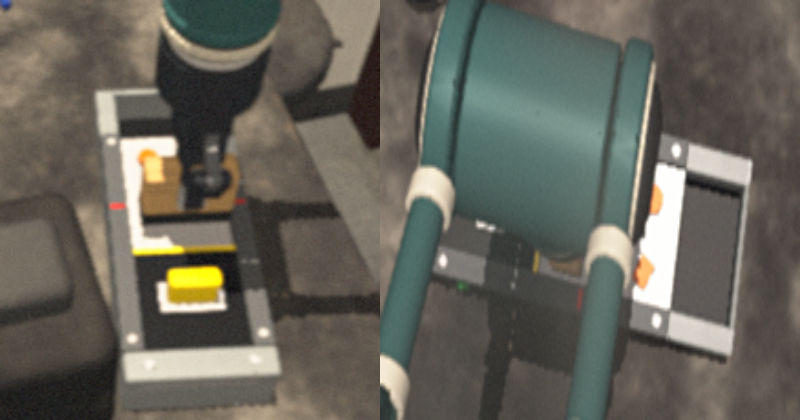

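Emit:
{"method": "jog_arm", "body": {"increments": [[[-0.06,0,0.2,0,0,0,-1],[0,0,0.2,0,0,0,-1],[0,0,0.07,0,0,0,-1],[0,0,0,0,0,0,-1],[0,0,0,0,0,0,-1]]]}}

```text
time: 6.55
tool_pos: [0.4869, -0.0857, 0.1504]
tcp_rot: [-0.309, -3.125, -0.0]
wrist_force: [-0.7, 1.0, -1.3]
width: 0.304
grip_force: 39.8
```

Emit:
{"method": "jog_arm", "body": {"increments": [[[0,0,0.04,0,0,0,-1],[0,0,0.03,0,0,0,-1],[0,0,0,0,0,0,-1],[0,0,0,0,0,0,-1],[0,0,0,0,0,0,-1]]]}}

```text
time: 6.97
tool_pos: [0.4873, -0.0857, 0.1489]
tcp_rot: [0.309, 3.126, -0.0]
wrist_force: [-0.9, 0.2, -1.3]
width: 0.299
grip_force: 39.8
```

Emit:
{"method": "jog_arm", "body": {"increments": [[[0,0,0.04,0,0,0,-1],[0,0,0.04,0,0,0,-1],[0,0,0,0,0,0,-1],[0,0,0,0,0,0,-1],[0,0,0,0,0,0,-1]]]}}

```text
time: 7.38
tool_pos: [0.4874, -0.0858, 0.1465]
tcp_rot: [0.309, 3.126, -0.0]
wrist_force: [0.3, 0.4, 0.2]
width: 0.3
grip_force: 39.9
```

Emit:
{"method": "jog_arm", "body": {"increments": [[[0,-0.1,0.01,0,0,0,-1],[0,-0.2,0,0,0,0,-1],[0,-0.2,0,0,0,0,-1],[0,-0.2,0,0,0,0,-1],[0,-0.2,0,0,0,0,-1]]]}}

```text
time: 7.8
tool_pos: [0.4822, -0.1129, 0.1465]
tcp_rot: [0.309, 3.125, 0.0]
wrist_force: [0.8, 1.2, 3.6]
width: 0.299
grip_force: 40.4
```

Emit:
{"method": "jog_arm", "body": {"increments": [[[0,-0.2,0,0,0,0,-1],[0,-0.2,0,0,0,0,-1],[0,-0.2,0,0,0,0,-1],[0,-0.2,0,0,0,0,-1],[0,-0.2,0,0,0,0,-1]]]}}

```text
time: 8.22
tool_pos: [0.4762, -0.1423, 0.1465]
tcp_rot: [0.309, 3.126, 0.0]
wrist_force: [0.4, 2.7, 5.1]
width: 0.299
grip_force: 40.7
```

Run:
```python
from h import *
tcp()
for n in('side','top'):
    im,X=cloud(n);cv2.imwrite(f'pics/{n}3.png',im);chips(im,X)
```

```text
t 8.22 pos [ 0.4762 -0.1423  0.1465] box [  1.1 -53.2] yang 78.7 z [ 0.001  0.    -1.   ] F [0.4 2.7 5.1] w 0.299 g 40.7
chip px [348. 315.] box [-32. -91.] min [-37. -98.] max [-28. -83.] z 0.053 42
```

Emit:
{"method": "jog_arm", "body": {"increments": [[[0,-0.2,0,0,0,0,-1],[0,-0.2,0,0,0,0,-1],[0,-0.2,0,0,0,0,-1],[0,-0.2,0,0,0,0,-1],[0,-0.2,0,0,0,0,-1]]]}}

```text
time: 8.73
tool_pos: [0.4704, -0.1716, 0.1465]
tcp_rot: [0.309, 3.126, 0.0]
wrist_force: [0.8, 3.2, 5.9]
width: 0.296
grip_force: 40.6
```

Emit:
{"method": "jog_arm", "body": {"increments": [[[0,-0.2,0,0,0,0,-1],[0,-0.1,0,0,0,0,-1],[0,0,0,0,0,0,-1],[0,0,0,0,0,0,-1],[0,0,0,0,0,0,-1]]]}}

```text
time: 9.15
tool_pos: [0.4685, -0.1809, 0.1465]
tcp_rot: [0.309, 3.126, -0.002]
wrist_force: [0.2, -0.7, 5.0]
width: 0.3
grip_force: 40.6
```

Emit:
{"method": "jog_arm", "body": {"increments": [[[0,0.1,0,0,0,0,-1],[0,0,-0.5,0,0,0,-1],[0,0,-1,0,0,0,-1],[0,0,-1,0,0,0,-1],[0,0,-0.5,0,0,0,-1]]]}}

```text
time: 9.57
tool_pos: [0.4692, -0.1775, 0.2381]
tcp_rot: [0.308, 3.125, -0.002]
wrist_force: [0.2, -0.7, 0.3]
width: 0.296
grip_force: 39.8
```

Run:
```python
from h import *
tcp()
for n in('side','top'):
    im,X=cloud(n);cv2.imwrite(f'pics/{n}4.png',im);chips(im,X)
a=cv2.imread('pics/side4.png')[150:350,290:470];b=cv2.imread('pics/top4.png')[210:360,190:420]
cv2.imwrite('pics/c4.png',np.hstack([cv2.resize(a,(380,420)),cv2.resize(b,(420,420))]))
```

```text
t 9.57 pos [ 0.4692 -0.1775  0.2381] box [  1.  -89.1] yang 78.73 z [ 0.001 -0.001 -1.   ] F [ 0.2 -0.7  0.3] w 0.296 g 39.8
chip px [381. 213.] box [ -32. -120.] min [ -39. -131.] max [ -25. -115.] z 0.016 22
chip px [356. 214.] box [  18. -121.] min [   9. -132.] max [ 26. -89.] z 0.014 32
chip px [367. 214.] box [  -4. -115.] min [ -10. -128.] max [   2. -107.] z 0.022 19
chip px [363. 317.] box [ -30. -116.] min [ -39. -125.] max [ -22. -108.] z 0.016 71
```

View pics/c4.png

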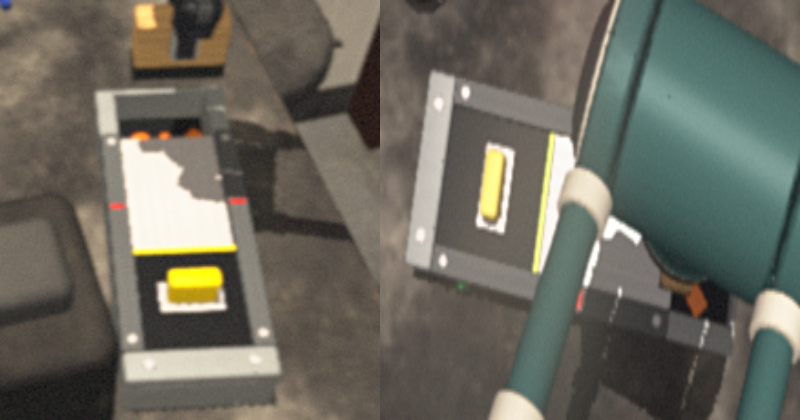

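Emit:
{"method": "jog_arm", "body": {"increments": [[[-0.1,-0.5,0,0,0,0,-1],[-0.15,-1,0,0,0,0,-1],[-0.15,-1,0,0,0,0,-1],[-0.15,-1,0,0,0,0,-1],[-0.15,-1,0,0,0,0,-1]]]}}

```text
time: 10.08
tool_pos: [0.4615, -0.3138, 0.2329]
tcp_rot: [-0.307, -3.122, -0.003]
wrist_force: [-0.4, -0.0, -1.0]
width: 0.299
grip_force: 39.8
```

Emit:
{"method": "jog_arm", "body": {"increments": [[[-0.03,-1,0,0,0,0,-1],[0,-0.5,0.3,0,0,0,-1],[0,-0.15,1,0,0,0,-1],[0,0,1,0,0,0,-1],[0,0,0.8,0,0,0,-1]]]}}

```text
time: 10.5
tool_pos: [0.4521, -0.3611, 0.1384]
tcp_rot: [-0.31, -3.122, -0.005]
wrist_force: [-0.6, -0.3, -1.0]
width: 0.3
grip_force: 39.9
```

Emit:
{"method": "jog_arm", "body": {"increments": [[[0,0,0.6,0,0,0,-1],[0,0,0.3,0,0,0,-1],[0,0,0.1,0,0,0,-1],[0,0,0.1,0,0,0,-1],[0,0,0,0,0,0,-1]]]}}

```text
time: 10.92
tool_pos: [0.4545, -0.362, 0.1099]
tcp_rot: [-0.308, -3.126, -0.0]
wrist_force: [0.5, -0.2, -1.4]
width: 0.295
grip_force: 39.8
```

Run:
```python
from h import *
tcp()
for n in('side','top'):
    im,X=cloud(n);cv2.imwrite(f'pics/{n}5.png',im);chips(im,X)
```

```text
t 10.92 pos [ 0.4545 -0.362   0.1099] box [  22.8 -272.9] yang 78.74 z [-0.  0. -1.] F [ 0.5 -0.2 -1.4] w 0.295 g 39.8
chip px [381. 212.] box [ -33. -128.] min [ -41. -135.] max [ -25. -117.] z 0.009 20
chip px [356. 213.] box [  17. -128.] min [   9. -130.] max [  25. -118.] z 0.009 19
chip px [368. 213.] box [  -5. -126.] min [ -13. -131.] max [  -1. -109.] z 0.01 15
chip px [362. 290.] box [  14. -107.] min [   1. -122.] max [ 29. -95.] z 0.016 152
chip px [361. 301.] box [  -4. -108.] min [ -10. -115.] max [   3. -100.] z 0.023 47
chip px [362. 317.] box [ -30. -116.] min [ -39. -125.] max [ -20. -106.] z 0.015 82
```

Emit:
{"method": "jog_arm", "body": {"increments": [[[0,0,0.1,0,0,0,-1],[0,0,0.1,0,0,0,-1],[0,0,0.06,0,0,0,-1],[0,0,0.02,0,0,0,-1],[0,0,0,0,0,0,-1]]]}}

```text
time: 11.43
tool_pos: [0.4544, -0.3621, 0.1017]
tcp_rot: [-0.309, -3.126, -0.0]
wrist_force: [0.9, -0.1, -0.7]
width: 0.295
grip_force: 39.8
```

Emit:
{"method": "jog_arm", "body": {"increments": [[[0,0,0,0,0,0,-0.2],[0,0,0,0,0,0,0.2],[0,0,0,0,0,0,0.5],[0,0,0,0,0,0,0.6],[0,0,0,0,0,0,0.6]]]}}

```text
time: 11.85
tool_pos: [0.4545, -0.3623, 0.1019]
tcp_rot: [0.309, 3.126, -0.0]
wrist_force: [0.2, -0.5, 0.5]
width: 0.799
grip_force: 0.0
```

Emit:
{"method": "jog_arm", "body": {"increments": [[[0,0,0,0,0,0,0.6],[0,0,-0.3,0,0,0,0.6],[0,0,-1,0,0,0,0.6],[0,0,-1,0,0,0,0.6],[0,0,-1,0,0,0,0.6]]]}}

```text
time: 12.27
tool_pos: [0.4541, -0.3619, 0.2019]
tcp_rot: [-0.308, -3.125, -0.001]
wrist_force: [0.9, -0.6, 0.4]
width: 0.801
grip_force: 0.0
```

Run:
```python
from h import *
tcp()
for n in('side','top'):
    im,X=cloud(n);cv2.imwrite(f'pics/{n}6.png',im);B=box(X)
    m=(X[...,2]>.055)&(X[...,2]<.07)&(abs(B[...,0]-22)<60)&(abs(B[...,1]+274)<35)
    P=B[m];print(n,len(P),cv2.minAreaRect(P.astype(np.float32)),np.median(X[m][:,2]))
    m=(X[...,2]>.073)&(X[...,2]<.09)&(abs(B[...,0])<40)&(abs(B[...,1]-77)<30);print('handle',m.sum(),cv2.minAreaRect(B[m].astype(np.float32)))
```

```text
t 12.27 pos [ 0.4541 -0.3619  0.2019] box [  22.3 -272.9] yang 78.73 z [-0.001  0.001 -1.   ] F [ 0.9 -0.6  0.4] w 0.801 g 0.0
side 371 ((21.150129318237305, -272.3345642089844), (73.68589782714844, 28.70707893371582), 0.864855170249939) 0.06220688036431665
handle 260 ((0.10429000854492188, 78.0589599609375), (17.263669967651367, 39.11317443847656), 88.21615600585938)
top 236 ((22.52581024169922, -274.0048828125), (26.450382232666016, 71.4887466430664), 87.99076843261719) 0.061893367383608525
handle 246 ((1.363504409790039, 75.73814392089844), (39.789920806884766, 16.089284896850586), 1.4302921295166016)
```

Emit:
{"method": "jog_arm", "body": {"increments": [[[0.1,0.4,0,0,0,0,0.2],[0.1,1,0,0,0,0,0.2],[0.1,1,0,0,0,0,0.2],[0.1,1,0,0,0,0,0.2],[0.1,1,0,0,0,0,0.2]]]}}

```text
time: 12.78
tool_pos: [0.4641, -0.2274, 0.1991]
tcp_rot: [-0.31, -3.123, -0.003]
wrist_force: [0.1, 0.4, -0.6]
width: 0.602
grip_force: 0.0
```

Emit:
{"method": "jog_arm", "body": {"increments": [[[0.1,1,0,0,0,0,0.2],[0.1,1,0,0,0,0,0.2],[0.04,1,0,0,0,0,0.2],[0,1,0,0,0,0,0.2],[0,1,0,0,0,0,0.2]]]}}

```text
time: 13.2
tool_pos: [0.4861, -0.079, 0.1992]
tcp_rot: [-0.308, -3.123, -0.001]
wrist_force: [0.1, -0.4, -0.8]
width: 0.608
grip_force: 0.0
```

Emit:
{"method": "jog_arm", "body": {"increments": [[[0,1,0,0,0,0,0.2],[0,0.9,0,0,0,0,0.2],[0,0.38,0,0,0,0,0.2],[0,0,0,0,0,0,0.2],[0,0,0,0,0,0,0.2]]]}}

```text
time: 13.62
tool_pos: [0.5002, -0.0137, 0.1997]
tcp_rot: [-0.305, -3.125, 0.001]
wrist_force: [0.0, 1.0, 0.4]
width: 0.596
grip_force: 0.0
```

```bash
python3 -c "
from h import *
tcp()"
```

```text
t 13.62 pos [ 0.5002 -0.0137  0.1997] box [-0.7 77.6] yang 78.84 z [-0.002 -0.    -1.   ] F [0.  1.  0.4] w 0.596 g 0.0
```

Emit:
{"method": "jog_arm", "body": {"increments": [[[0,0,0.6,0,0,0,0.2],[0,0,0.8,0,0,0,0.2],[0,0,0.5,0,0,0,0.2],[0,0,0.3,0,0,0,0.2],[0,0,0.1,0,0,0,0.2]]]}}

```text
time: 14.03
tool_pos: [0.4994, -0.0152, 0.1296]
tcp_rot: [-0.311, -3.122, 0.001]
wrist_force: [-0.1, -0.4, -0.1]
width: 0.602
grip_force: 0.0
```

Emit:
{"method": "jog_arm", "body": {"increments": [[[0,0,0,0,0,0,0],[0,0,0,0,0,0,-0.3],[0,0,0,0,0,0,-0.5],[0,0,0,0,0,0,-1],[0,0,0,0,0,0,-1]]]}}

```text
time: 14.45
tool_pos: [0.5021, -0.0143, 0.133]
tcp_rot: [0.308, 3.124, 0.0]
wrist_force: [-0.4, 0.3, 3.2]
width: 0.18
grip_force: 42.0
```

Emit:
{"method": "jog_arm", "body": {"increments": [[[0,0,0,0,0,0,-1],[0,0,0,0,0,0,-1],[0,0,0,0,0,0,-1],[0,0,0,0,0,0,-1],[0,0,0,0,0,0,-1]]]}}

```text
time: 14.87
tool_pos: [0.5022, -0.0143, 0.133]
tcp_rot: [0.308, 3.124, -0.0]
wrist_force: [-0.4, -1.3, 5.4]
width: 0.178
grip_force: 42.4
```

```bash
python3 -c "
from h import *
tcp()"
```

```text
t 14.87 pos [ 0.5022 -0.0143  0.133 ] box [ 1.4 77.4] yang 78.73 z [ 0.002 -0.    -1.   ] F [-0.4 -1.3  5.4] w 0.178 g 42.4
```

Emit:
{"method": "jog_arm", "body": {"increments": [[[0,-0.1,0,0,0,0,-1],[0,-0.15,0,0,0,0,-1],[0,-0.15,0,0,0,0,-1],[0,-0.15,0,0,0,0,-1],[0,-0.15,0,0,0,0,-1]]]}}

```text
time: 15.28
tool_pos: [0.4982, -0.034, 0.133]
tcp_rot: [0.309, 3.124, 0.003]
wrist_force: [0.8, 5.1, 5.8]
width: 0.176
grip_force: 42.3
```

Emit:
{"method": "jog_arm", "body": {"increments": [[[0,-0.15,0,0,0,0,-1],[0,-0.15,0,0,0,0,-1],[0,-0.15,0,0,0,0,-1],[0,-0.12,0,0,0,0,-1],[0,-0.06,0,0,0,0,-1]]]}}

```text
time: 15.7
tool_pos: [0.4945, -0.0523, 0.133]
tcp_rot: [0.31, 3.124, 0.004]
wrist_force: [0.0, 6.9, 5.8]
width: 0.176
grip_force: 42.3
```

Emit:
{"method": "jog_arm", "body": {"increments": [[[0,0,0,0,0,0,-1],[0,0,0,0,0,0,-1],[0,0,0,0,0,0,-1],[0,0,0,0,0,0,-1],[0,0,0,0,0,0,-1]]]}}

```text
time: 16.12
tool_pos: [0.4946, -0.052, 0.133]
tcp_rot: [0.309, 3.124, 0.004]
wrist_force: [0.7, 6.8, 6.0]
width: 0.175
grip_force: 42.3
```

Run:
```python
from h import *
tcp()
for n in('side','top'):
    im,X=cloud(n);cv2.imwrite(f'pics/{n}7.png',im);B=box(X);chips(im,X)
    h=cv2.cvtColor(im,cv2.COLOR_BGR2HSV)
    m=(h[...,0]>20)&(h[...,0]<35)&(h[...,1]>120)&(h[...,2]>80)&(abs(B[...,0])<42)&(abs(B[...,1])<60)&(X[...,2]<.056);print('line',m.sum(),np.median(B[m],0))
    m=(X[...,2]>.055)&(X[...,2]<.07)&(abs(B[...,0]-22)<60)&(abs(B[...,1]+274)<35)
    print('block',m.sum(),cv2.minAreaRect(B[m].astype(np.float32)))
a=cv2.imread('pics/side7.png')[110:350,260:470];b=cv2.imread('pics/top7.png')[150:360,190:500]
cv2.imwrite('pics/c7.png',np.hstack([cv2.resize(a,(350,400)),cv2.resize(b,(450,400))]))
```

```text
t 16.12 pos [ 0.4946 -0.052   0.133 ] box [ 1.4 38.9] yang 78.69 z [ 0.003  0.002 -1.   ] F [0.7 6.8 6. ] w 0.175 g 42.3
chip px [356. 213.] box [  18. -127.] min [   9. -131.] max [  25. -117.] z 0.01 24
line 77 [18.87347401 -3.67869742]
block 367 ((20.978578567504883, -272.27374267578125), (73.82184600830078, 29.136934280395508), 0.9985092878341675)
chip px [362. 290.] box [  15. -107.] min [   2. -123.] max [ 29. -95.] z 0.016 156
chip px [361. 301.] box [  -4. -108.] min [ -10. -116.] max [   3. -100.] z 0.023 46
chip px [363. 317.] box [ -30. -116.] min [ -39. -125.] max [ -20. -106.] z 0.015 88
line 0 [nan nan]
block 740 ((22.830169677734375, -273.6785888671875), (26.334991455078125, 74.16812896728516), 89.42636108398438)
  return _methods._mean(a, axis=axis, dtype=dtype,
  ret = um.true_divide(
```

View pics/c7.png

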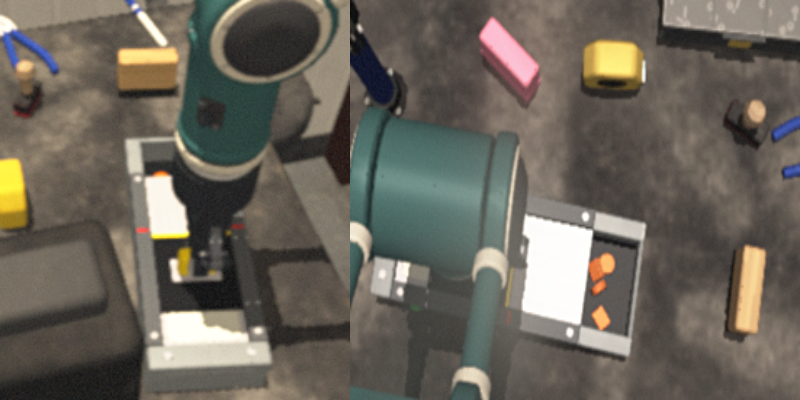

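The crop shows the shutter's front edge (170,235) level with the red marks (142,230) and (237,226), about 38.5 mm of travel. All four offcuts are in the trough near (600,280), and the block stands at (747,290). Handing in.

```bash
python3 -c "
from h import *
print(bot.finish_job());tcp()"
```

```text
the job is handed in; nothing more can be done
None
the job is handed in; nothing more can be done
```

Handed in at about 16 s: all four offcuts are in the trough, the scraper stands upright on the bench clear of the box, and the fingers hold the shutter still at about 38.5 mm of travel (half open); no verdict came back.

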